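# Cam-clamp the resin block at the microscope bench

### The job

Of the two cam clamps on the blue mat, find the one with the resin specimen block standing between its jaws. Turn its cam lever counter-clockwise (seen from above) by the upright black knob until the gap is taken up and the block is held against the stop with the clamp's springs squeezed about half way, never squeezing them right up, then let go. Leave the empty clamp's lever as it is.

Things in the scene. Friction and masses are not known exactly. Their poses are not given: they have to be found in the camera images.
- clamp: The loaded cam clamp, fixed: aluminium base 90 x 200 x 12 mm carrying along its y a grey spiral cam with lever, a sprung pad and a stop jaw. Origin: underside, on its centre line; z up, y from cam to stop, yaw within 0.3 rad of 0. Lever pivot (vertical) at (0, -58 mm). The block stands 12 mm up, on the base. Jaws and cam are 47 mm high, the stop's screw 53 mm. Its twin on the mat is empty.
- cam_lever (a joint): Loaded clamp's lever, rad: 0 released to 2.4, growing counter-clockwise from above; starts at 0 to 0.3. At 1.2 the lever points along the clamp's -x; at 0 it lies 1.2 rad clockwise of that. The spiral cam pushes the sprung pad towards the stop by 16 mm per rad, evenly, from 0 at 0. Stiff: 3 to 5 N at the knob; stays where left.
- knob (a point): Middle of the loaded clamp's lever knob, 82 mm above the bench: an upright black round post, 18 mm in diameter, 56 to 102 mm above the bench, fixed on the lever 85 mm from its pivot (it turns with the lever). The lever bar below it is at 48 to 56 mm.
- stop (a joint): How far the loaded clamp's grey stop jaw is set back on its rail, m, 0 to 0.014; locked there. With the lever at 0 the space between pad and stop is 43.6 mm + this value, so the gap left beside the 34 mm block is 9.6 mm + this value.
- pad (a joint): How far the loaded clamp's pad springs are squeezed, m: 0 = free (14 mm open between the pad's back and the steel bar behind it, two coil springs in it), 0.007 = half way, 0.014 = solid. Once the block is held between pad and stop, all further push of the cam squeezes the springs (0.7 N per mm).
- specimen: Cream resin block with a bit of rock in its top, 34 x 34 x 30 mm tall, 80 g, standing loose between pad and stop of the loaded clamp, square to it within 0.06 rad. Origin: centre of its underside. The pad slides it against the stop.
- spare_knob (a point): The same point on the lever knob of the empty twin clamp, to be left alone.

How it is judged:
By the outcome, as a careful person would: the job done as asked, in the order asked, and still so for the second after the job is handed in, with the robot touching nothing.
It also fails if it takes over 38 s, if anything falls off the work surface, if the arm or the gripper's body presses on something with over 40 N, if the wrist force passes 120 N, or if a joint passes its speed limit or range.

### The arm

A 6-joint arm with a two-finger parallel gripper is mounted at the origin on the work surface. World frame = base frame: x ahead of the robot, y to its left, z up, the work surface at z = 0. Lengths are in m, angles in rad, forces in N, time in s.
With the tool pointing down it reaches from about 0.225 to 0.875 m from the base axis. Payload 3.4 kg.
Tool frame: the origin (TCP) lies where the fingers leave the gripper's body, on its centre line; the fingertips stand 73 mm ahead of it and the grasp point (between the pads) lies 54 mm ahead of it; x points along the fingers, y is the direction in which the jaws open and shut, and the axes are right-handed (so a half turn about x gives the same grasp; the last joint's range is limited). The gripper opens to 85 mm and grips with 20 to 120 N. Pads are 22 mm wide; open, the fingers measure 114 mm over their backs; the gripper's body (76 mm by 85 mm) begins 54 mm behind the grasp point. The pads swing forward as they close: fully open they stand 13 mm farther back than shut.
Start: joints at [1.137, 0.276, 1.505, -0, 1.361, -0.121], TCP at [0.177, 0.547, 0.304] pointing down, gripper open.
Joint ranges: [-2.89, 2.89], [-0.75, 2.08], [0.22, 2.7], [-1.18, 4.32], [0.11, 2.71], [-2.7, 2.7]. Speed limits (rad/s): [2.57, 2.57, 3.14, 3.14, 3.14, 3.14].

### API

Orientations are given as a unit quaternion [w, x, y, z].
In Python, from rig import manip gives the robot as it stands.
- The arm moves only by the tool play_rows, never from a script. Its argument "steps" is a list of rows, each a list of 5 numbers: the closure, from 0 (fully open) to 1 (shut), then the shift along the tool's x, y, z as a fraction of full scale, then the turn about the tool's x as a fraction of full scale. In form: [[grip, tx, ty, tz, twist], ...]. A call has 1 to 20 rows; each row shifts and turns the commanded pose from where the row before left it, along the tool's axes as they then stand; what a row does not reach is not made up. Full scale, the value 1, is 0.03 m for a shift and 6 degrees for a turn. A row lasts 1/10 s, in which the tool goes at most 50 mm and 8.59 degrees, less where a joint would pass 70% of its speed; a pose out of reach is approached as far as the arm can. A call with a number of a shift or a turn outside -1 to 1 is refused whole. A call with a gripper value outside its range is refused whole. The fingers move at their own pace and stop on an object; "newtons" is the grip in N (left out, the last holds). Time passes only in rows, so rows that do not move let the fingers close. It gives the time, the measured TCP pose, the force and the opening at its end, in the units of the state.
- manip.get_state(): the state, without advancing time (a new reading comes with each control period).
- manip.get_image(name): name is "side" or "top"; returns (picture, depth): 420x560x3 uint8, red, green, blue; 420x560 float32, m along the optical axis (not along the pixel's ray), 0 where there is no reading.
- manip.camera_model(name): a dict with "mtx" (3x3 intrinsics, pixels), "R" (3x3) and "t" (3): a world point X has camera coordinates R X + t. Camera axes: x right, y down, z forward; pixel columns grow to the right and rows downward; lengths in m; the calibration is good to about 2 mm. A picture is of the moment at which its call begins. camera_model takes no time and is no camera call.
- manip.sign_off(): hands the job in, once; it reports no verdict.
Trained networks look in the newest picture that a camera, given by its name, has taken for a name from the list of things; names that differ only in an ending like _2 or _b are one class to them, and where a whole thing is asked for, a point or a joint stands for the part that bears it (a point fixed in the world has none). Each returns a list of dicts, best first, with "conf" (0 to 1); they miss things now and then, are a little off and sometimes report something else, mostly with a low value. They report only what shows in the picture. A call takes as long as a camera call.
- manip.regions_of(camera, query): "mask" (420x560 bool, what is visible of it).
- manip.mark_of(camera, query): "location" ([x, y, z] in m, in the coordinates of the camera as it stood for that picture, good to about 4 mm: a listed point, or the origin of a listed thing).
The state is a dict: "clock": time; "qpos": joint angles; "qd": joint speeds; "effort": joint torques, N m; "position": TCP position; "ee_rot": TCP orientation; "contact_force": force on the tool from outside, world axes, zero at the start; "moment": the same for the moment, N m; "width": finger opening in m.
Only numpy, scipy, OpenCV 4.12 (cv2) and the standard library are available. Lean on these libraries where they do the work, as an engineer would, in place of code of your own. Each camera call takes 0.05 s, during which the arm holds its last target.

## Working session

There is one attempt and no reset: what is moved stays moved. The work goes in short steps, Python scripts to look and compute and a tool call to move; the robot and the scene stay as the last step left them, time stands still between calls to the robot, and variables do not carry over. Pictures are saved under pics/ and viewed, and the job is handed in when it is done.

Besides the shell and the picture viewer there is one more tool, called after "Call:" as name(argument=value, ...) on one line, values as JSON. play_rows: Moves the arm, as the interface text tells. Its arguments: {"type":"object","properties":{"steps":{"type":"array","items":{"type":"array","items":{"type":"number"}}},"newtons":{"type":"number"}},"required":["steps"]}

```bash
mkdir -p pics; cat > h.py <<'E'
from rig import manip
import numpy as np, cv2
def snap(c,fn):
    im,d=manip.get_image(c); cv2.imwrite(fn,im[:,:,::-1]); return im,d
def toW(c,p):
    m=manip.camera_model(c); return np.array(m["R"]).T@(np.array(p)-np.array(m["t"]))
def pix(c,X):
    m=manip.camera_model(c); p=np.array(m["mtx"])@(np.array(m["R"])@np.array(X)+np.array(m["t"])); return p[:2]/p[2]
def unproj(c,u,v,d):
    m=manip.camera_model(c); return toW(c,np.linalg.inv(np.array(m["mtx"]))@np.array([u,v,1])*d)
def ray_z(c,u,v,z):
    m=manip.camera_model(c);R=np.array(m["R"]);o=-R.T@np.array(m["t"]);r=R.T@np.linalg.inv(np.array(m["mtx"]))@np.array([u,v,1]);return o+r*(z-o[2])/r[2]
E
python3 - <<'E'
from h import *
np.set_printoptions(precision=4,suppress=True)
for c in("top","side"):
    snap(c,f"pics/{c}0.png")
    for q in("specimen","clamp","knob"):
        for r in manip.mark_of(c,q): print(c,q,round(r["conf"],2),toW(c,r["location"]),pix(c,toW(c,r["location"])))
s=manip.get_state();print(s["clock"],s["ee_rot"],s["position"],s["contact_force"])
E
```

```text
top specimen 0.67 [0.6013 0.1898 0.0117] [161.4759 203.9186]
top clamp 0.96 [0.5971 0.1718 0.0008] [172.2263 208.1379]
top knob 0.76 [0.5678 0.2038 0.083 ] [138.2102 212.9618]
side specimen 0.63 [0.6018 0.1856 0.0153] [270.1462 179.1768]
side clamp 0.96 [ 0.5928  0.1723 -0.0013] [267.8686 188.4727]
side knob 0.84 [0.5661 0.1953 0.0786] [253.4219 157.5287]
0.4 [ 0.6985  0.1101  0.6985 -0.1102] [0.1769 0.5471 0.3038] [-0.1919 -1.2629 -0.1629]
```

View pics/top0.png

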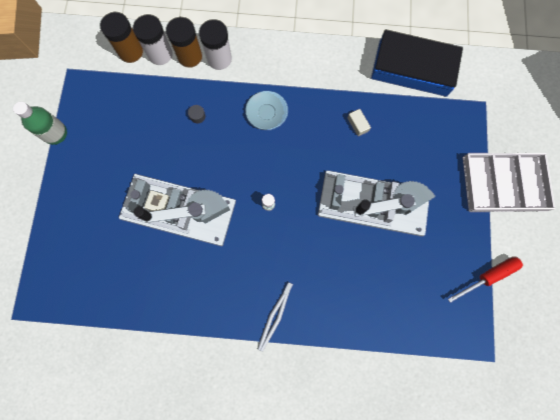

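View pics/side0.png

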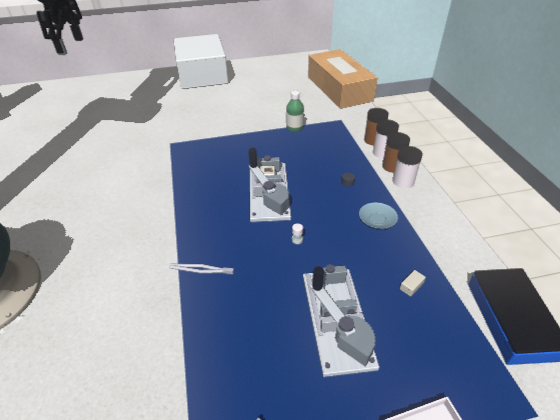

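The loaded clamp is the one at top-image pixel (165,210), side-image (268,190), with the cream block between its jaws. The twin at top (370,200) is empty. Next I'll measure yaw, pivot and stop.

```bash
python3 - <<'E'
from h import *
np.set_printoptions(precision=4,suppress=True)
for c,(x0,y0,w,h) in (("top",(105,160,150,100)),("side",(225,135,90,100))):
    im,d=manip.get_image(c)
    cv2.imwrite(f"pics/{c}1.png",cv2.resize(im[y0:y0+h,x0:x0+w,::-1],None,fx=5.3 if c=="top" else 6,fy=5.3 if c=="top" else 6,interpolation=cv2.INTER_CUBIC))
    rs=manip.regions_of(c,"clamp")
    for r in rs:
        m=r["mask"];v,u=np.nonzero(m);P=np.array([unproj(c,a,b,d[b,a]) for a,b in zip(u,v) if d[b,a]>0])
        print(c,r["conf"],m.sum(),P.mean(0))
        if P[:,1].mean()<0.05: continue
        B=P[(abs(P[:,2]-0.012)<0.005)]
        hull=cv2.minAreaRect((P[P[:,2]>0.006][:,:2]*1000).astype(np.float32)); print("all",hull)
        print("base",cv2.minAreaRect((B[:,:2]*1000).astype(np.float32)),len(B))
        np.save(f"P_{c}.npy",P)
    for q in("knob","specimen","stop","pad","cam_lever"):
        for r in manip.regions_of(c,q):
            m=r["mask"];v,u=np.nonzero(m);P=np.array([unproj(c,a,b,d[b,a]) for a,b in zip(u,v) if d[b,a]>0])
            print(c,q,round(r["conf"],2),m.sum(),np.median(P,0),P.max(0))
print(manip.get_state()["clock"])
E
```

```text
Traceback (most recent call last):
  File "h.py", line 10, in unproj
    m=manip.camera_model(c); return toW(c,np.linalg.inv(np.array(m["mtx"]))@np.array([u,v,1])*d)
                                    ~~~^^^^^^^^^^^^^^^^^^^^^^^^^^^^^^^^^^^^^^^^^^^^^^^^^^^^^^^^^
  File "h.py", line 6, in toW
    m=manip.camera_model(c); return np.array(m["R"]).T@(np.array(p)-np.array(m["t"]))
ValueError: time passes only in moves, steps and waits
```

```bash
ls -la pics
```

```text
total 824
drwxr-xr-x 2 agent agent   4096 Dec  6 16:01 .
drwxr-xr-x 3 agent agent   4096 Dec  6 16:00 ..
-rw-r--r-- 1 agent agent 293989 Dec  6 16:00 side0.png
-rw-r--r-- 1 agent agent 261652 Dec  6 16:00 top0.png
-rw-r--r-- 1 agent agent 275908 Dec  6 16:01 top1.png
```

```bash
cat > h.py <<'E'
from rig import manip
import numpy as np, cv2
CM={}
def cam(c):
    if c not in CM:
        m=manip.camera_model(c); CM[c]=[np.array(m[k]).copy() for k in("mtx","R","t")]
    return CM[c]
def snap(c,fn):
    im,d=manip.get_image(c); cv2.imwrite(fn,im[:,:,::-1]); return im,d
def toW(c,p):
    K,R,t=cam(c); return (np.array(p)-t)@R
def pix(c,X):
    K,R,t=cam(c); p=K@(R@np.array(X)+t); return p[:2]/p[2]
def cloud(c,m,d):
    K,R,t=cam(c); v,u=np.nonzero(m&(d>0)); q=np.linalg.inv(K)@np.array([u,v,np.ones(len(u))])
    return toW(c,(q*d[v,u]).T)
def ray_z(c,u,v,z):
    K,R,t=cam(c);o=-R.T@t;r=R.T@np.linalg.inv(K)@np.array([u,v,1.]);return o+r*(z-o[2])/r[2]
def crop(c,fn,im,x0,y0,w,h,f):
    cv2.imwrite(fn,cv2.resize(im[y0:y0+h,x0:x0+w,::-1],None,fx=f,fy=f,interpolation=cv2.INTER_CUBIC))
E
python3 - <<'E'
from h import *
np.set_printoptions(precision=4,suppress=True)
for c,b in (("top",(105,160,150,100,5.3)),("side",(225,135,90,100,6))):
    im,d=manip.get_image(c); np.savez(f"{c}1.npz",im=im,d=d); crop(c,f"pics/{c}2.png",im,*b)
    for r in manip.regions_of(c,"clamp"):
        P=cloud(c,r["mask"],d)
        print(c,r["conf"],len(P),P.mean(0))
        if P[:,1].mean()<0.05: continue
        B=P[abs(P[:,2]-0.012)<0.005]
        print("all",cv2.minAreaRect((P[P[:,2]>0.006][:,:2]*1000).astype(np.float32)))
        print("base",cv2.minAreaRect((B[:,:2]*1000).astype(np.float32)),len(B))
        np.savez(f"{c}m.npz",P=P,m=r["mask"])
    for q in("knob","specimen","stop","pad","cam_lever"):
        for r in manip.regions_of(c,q):
            P=cloud(c,r["mask"],d)
            if len(P): print(c,q,round(r["conf"],2),len(P),np.median(P,0),P.max(0))
print(manip.get_state()["clock"])
E
```

```text
top 0.91 4650 [0.5892 0.1495 0.0334]
all ((594.6593627929688, 160.74282836914062), (200.29302978515625, 90.2686996459961), 79.8476791381836)
base ((594.6593627929688, 160.74282836914062), (200.29302978515625, 90.2686996459961), 79.8476791381836) 1959
top knob 0.96 1640 [0.5852 0.1157 0.0503] [0.6384 0.2329 0.1046]
top specimen 0.93 345 [0.5987 0.19   0.0428] [0.6174 0.209  0.0576]
top stop 0.62 425 [0.6083 0.2228 0.047 ] [0.6352 0.2512 0.0561]
top pad 0.55 245 [0.6024 0.1595 0.0451] [0.6239 0.1758 0.0505]
top cam_lever 0.8 1615 [0.5849 0.1163 0.0505] [0.6371 0.2329 0.1046]
top cam_lever 0.19 4666 [0.5839 0.1444 0.0316] [0.654  0.2652 0.1046]
side 0.91 2249 [0.5833 0.1285 0.0335]
all ((590.5384521484375, 154.8345947265625), (196.096435546875, 86.66342163085938), 79.73672485351562)
base ((590.5384521484375, 154.8345947265625), (196.096435546875, 86.66342163085938), 79.73672485351562) 769
side knob 0.92 941 [0.5833 0.1013 0.0475] [0.6225 0.2005 0.1033]
side specimen 0.62 124 [0.5971 0.1897 0.042 ] [0.6182 0.2204 0.0577]
side stop 0.7 227 [0.6072 0.2194 0.0434] [0.6314 0.3004 0.0538]
side cam_lever 0.82 952 [0.5824 0.1011 0.0475] [0.6216 0.2363 0.1033]
1.2
```

View pics/top2.png

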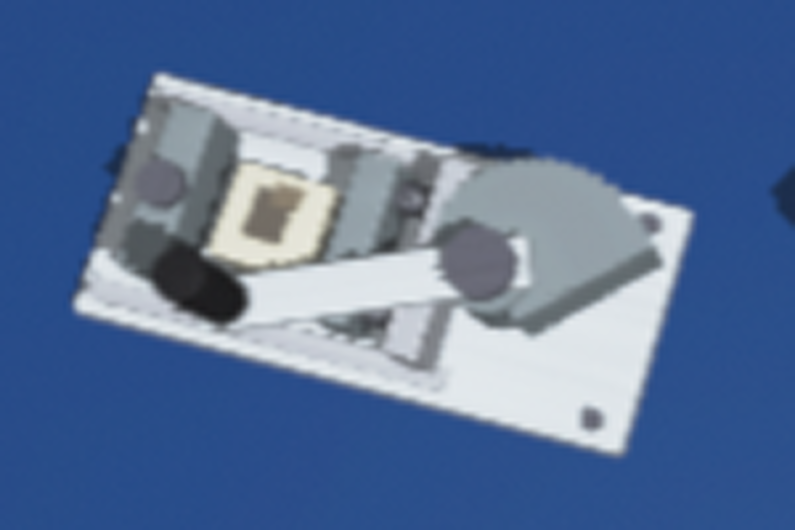

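View pics/side2.png

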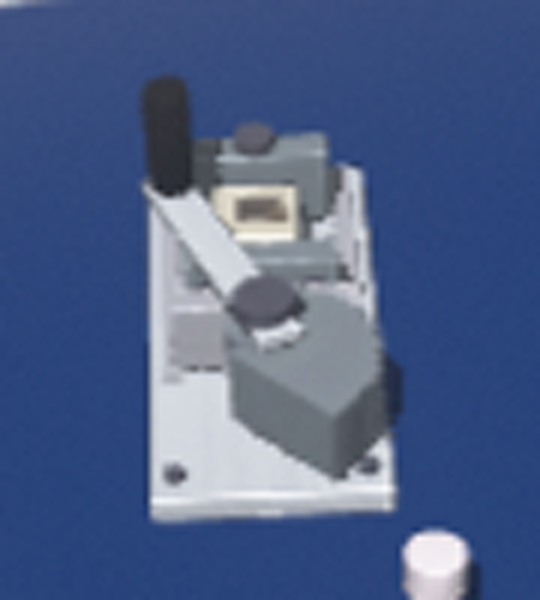

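```bash
python3 - <<'E'
from h import *
np.set_printoptions(precision=4,suppress=True)
pc=[(157,73),(693,212),(625,455),(75,305)]
W=np.array([ray_z("top",105+(u+.5)/5.3-.5,160+(v+.5)/5.3-.5,0.012) for u,v in pc]);print(W, np.linalg.norm(np.diff(W,axis=0),axis=1))
e=(W[0]-W[1])+(W[3]-W[2]);print("centre",W.mean(0),"yaw",np.arctan2(e[1],e[0])-np.pi/2)
m=np.load("topm.npz")
for yaw,c in((np.arctan2(e[1],e[0])-np.pi/2,W.mean(0)[:2]),):
    R=np.array([[np.cos(yaw),-np.sin(yaw)],[np.sin(yaw),np.cos(yaw)]])
    piv=c+R@[0,-.058]; 
    # pivot cap
    for z in(.056,.06,.065): print("pivcap",ray_z("top",105+479.5/5.3-.5,160+260.5/5.3-.5,z),"piv",piv)
    d=np.load("top1.npz")["d"];P=cloud("top",np.load("topm.npz")["m"],d)
    k=P[P[:,2]>0.095]; kn=k.mean(0);print("knobtop",kn,len(k), "mark", )
    for s in((.5678,.2038),(.5661,.1953),tuple(kn[:2])):
        q=R.T@(np.array(s)-piv);print("r",np.hypot(*q),"theta",np.arctan2(q[1],q[0])-np.pi+1.2)
    L=np.c_[(P[:,:2]-c)@R,P[:,2]]*1000
    np.save("L.npy",L)
    for x0 in(0,6,12,18,24):
        S=L[(abs(L[:,0]-x0)<3)&(L[:,1]>-40)];S=S[np.argsort(S[:,1])]
        print(x0,[(int(round(a)),int(round(b))) for _,a,b in S][::2])
E
```

```text
[[0.656  0.2502 0.012 ]
 [0.6212 0.0527 0.012 ]
 [0.5332 0.067  0.012 ]
 [0.5694 0.2651 0.012 ]] [0.2005 0.0891 0.2014]
centre [0.595  0.1587 0.012 ] yaw -0.17771205813765234
pivcap [0.5886 0.1161 0.056 ] piv [0.5847 0.1017]
pivcap [0.5878 0.1151 0.06  ] piv [0.5847 0.1017]
pivcap [0.5868 0.114  0.065 ] piv [0.5847 0.1017]
knobtop [0.5671 0.1968 0.1019] 105 mark
r 0.10353482706855413 theta -0.02880297302133661
r 0.09547657430584604 theta 0.0033280260731980427
r 0.09679619841847381 theta -0.009942903406694681
0 [(-40, 63), (-39, 63), (-37, 63), (-36, 64), (-35, 63), (-34, 62), (-33, 61), (-30, 57), (-29, 57), (-28, 58), (-26, 56), (-24, 56), (-23, 58), (-21, 47), (-18, 46), (-17, 55), (-3, 45), (-3, 27), (-3, 45), (-3, 21), (-3, 28), (-2, 45), (-1, 44), (0, 45), (1, 46), (2, 46), (3, 46), (4, 48), (6, 47), (7, 47), (8, 47), (9, 47), (10, 45), (61, 42), (62, 44), (62, 22), (62, 51), (62, 20), (62, 29), (62, 46), (62, 54), (62, 38), (62, 32), (62, 31), (62, 25), (63, 33), (63, 29), (63, 45), (64, 53), (65, 56), (65, 53), (67, 54), (68, 53), (69, 53), (70, 53), (71, 53), (72, 52), (73, 5
[... 2897 characters left out ...]
), (5, 45), (6, 45), (7, 46), (8, 46), (9, 47), (10, 46), (23, 11), (23, 12), (24, 14), (26, 14), (27, 15), (28, 14), (30, 11), (32, 11), (33, 14), (34, 14), (36, 12), (36, 12), (38, 14), (39, 14), (41, 13), (42, 12), (43, 12), (44, 13), (46, 12), (47, 13), (48, 11), (49, 13), (51, 13), (52, 14), (53, 12), (54, 12), (56, 12), (56, 13), (58, 12), (60, 12), (61, 13), (62, 23), (62, 27), (62, 24), (62, 40), (62, 45), (62, 44), (62, 42), (62, 24), (63, 46), (63, 19), (63, 47), (63, 27), (63, 50), (64, 44), (65, 48), (66, 49), (68, 46), (69, 47), (70, 46), (71, 47), (72, 48), (73, 48), (75, 46), (76, 48), (78, 46), (93, 13), (94, 12), (95, 12), (97, 14), (99, 13), (101, 11), (102, 11), (108, -1)]
```

```bash
python3 - <<'E'
from h import *
np.set_printoptions(precision=4,suppress=True)
yaw=-.1777;R=np.array([[np.cos(yaw),-np.sin(yaw)],[np.sin(yaw),np.cos(yaw)]])
d=np.load("top1.npz")["d"];P=cloud("top",np.load("topm.npz")["m"],d);c=np.array([.595,.1587])
cap=P[(abs(P[:,2]-.063)<.004)&(np.hypot(P[:,0]-.587,P[:,1]-.114)<.025)];print("cap",cap.mean(0),len(cap),(cap.min(0)+cap.max(0))/2)
k=P[P[:,2]>.097];print("knob",k.mean(0),(k.min(0)+k.max(0))/2,k.max(0)-k.min(0))
piv=(cap.mean(0)[:2]);kn=k.mean(0)[:2]
for s in((.5678,.2038),(.5661,.1953),kn):
  q=R.T@(np.array(s)-piv);print("r",np.hypot(*q),"th",np.arctan2(q[1],q[0])-np.pi+1.2)
# lever bar direction from pts at z~.056 
b=P[(abs(P[:,2]-.056)<.004)];L=(b[:,:2]-piv)@R;L=L[(L[:,1]>15)&(L[:,1]<72)&(L[:,0]<.0)] if 0 else L[(L[:,1]>.014)&(L[:,1]<.07)&(L[:,0]<.003)]
v=cv2.fitLine(L.astype(np.float32),cv2.DIST_HUBER,0,.01,.01).ravel();print(len(L),v,np.arctan2(v[1],v[0])-np.pi+1.2)
from scipy.spatial.transform import Rotation as Ro
q=manip.get_state()["ee_rot"];print(Ro.from_quat([q[1],q[2],q[3],q[0]]).as_matrix())
print(manip.get_state()["width"])
E
```

```text
cap [0.5867 0.1152 0.0628] 152 [0.5865 0.116  0.0629]
knob [0.5672 0.1972 0.1024] [0.5675 0.1975 0.1009] [0.0168 0.0171 0.0074]
r 0.09055631970744811 th 0.017593112607625194
r 0.08267141166887676 th 0.05921622619609468
r 0.08427960602334793 th 0.04056990735016841
356 [ 0.4407 -0.8977 -0.0188  0.0419] -3.05603
[[ 0.      0.3078  0.9515]
 [ 0.0001  0.9515 -0.3078]
 [-1.      0.0001  0.    ]]
0.08535930864140853
```

Call:
play_rows(steps=[[0, 0, 0, 0, 0.97], [0, 0, 0, 0, 0.97], [0, 0, 0, 0, 0.97], [0, 0, 0, 0, 0.97], [0, 0, 0, 0, 0.97], [0, 0, 0, 0, 0.97], [0, 0, 0, 0, 0.97], [0, 0, 0, 0, 0.97], [0, 0, 0, 0, 0.97], [0, 0, 0, 0, 0.97]], newtons=20)

```text
clock: 2.2
position: [0.177, 0.5471, 0.3039]
ee_rot: [0.556, 0.437, 0.556, -0.437]
contact_force: [-0.2, -0.9, -0.9]
width: 0.0852
```

Call:
play_rows(steps=[[0, 0, 0.543, 0.802, 0], [0, 0, 0.543, 0.802, 0], [0, 0, 0.543, 0.802, 0], [0, 0, 0.543, 0.802, 0], [0, 0, 0.543, 0.802, 0], [0, 0, 0.543, 0.802, 0], [0, 0, 0.543, 0.802, 0], [0, 0, 0.543, 0.802, 0], [0, 0, 0.543, 0.802, 0], [0, 0, 0.543, 0.802, 0], [0, 0, 0.543, 0.802, 0], [0, 0, 0.543, 0.802, 0], [0, 0, 0.543, 0.802, 0], [0, 0, 0.543, 0.802, 0], [0, 0, 0.543, 0.802, 0], [0, 0, 0.543, 0.802, 0], [0, 0, 0.543, 0.802, 0], [0, 0, 0.543, 0.802, 0], [0, 0, 0, 0, 0], [0, 0, 0, 0, 0]])

```text
clock: 4.2
position: [0.5656, 0.1967, 0.3036]
ee_rot: [0.556, 0.436, 0.557, -0.436]
contact_force: [0.4, -0.1, -0.6]
width: 0.0854
```

Call:
play_rows(steps=[[0, 0.9, 0, 0, 0], [0, 0.9, 0, 0, 0], [0, 0.9, 0, 0, 0], [0, 0.9, 0, 0, 0], [0, 0.9, 0, 0, 0], [0, 0.9, 0, 0, 0], [0, 0, 0.05, 0, 0], [0, 0, 0, 0, 0]])

```text
clock: 5.0
position: [0.5667, 0.1982, 0.1423]
ee_rot: [0.557, 0.436, 0.557, -0.436]
contact_force: [0.1, 0.3, -0.4]
width: 0.0853
```

```bash
python3 - <<'E'
from h import *
for c,b in (("top",(105,160,150,100,5.3)),("side",(205,85,130,120,5))):
    im,d=manip.get_image(c); crop(c,f"pics/{c}3.png",im,*b)
E
```

```text
(no output)
```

View pics/side3.png

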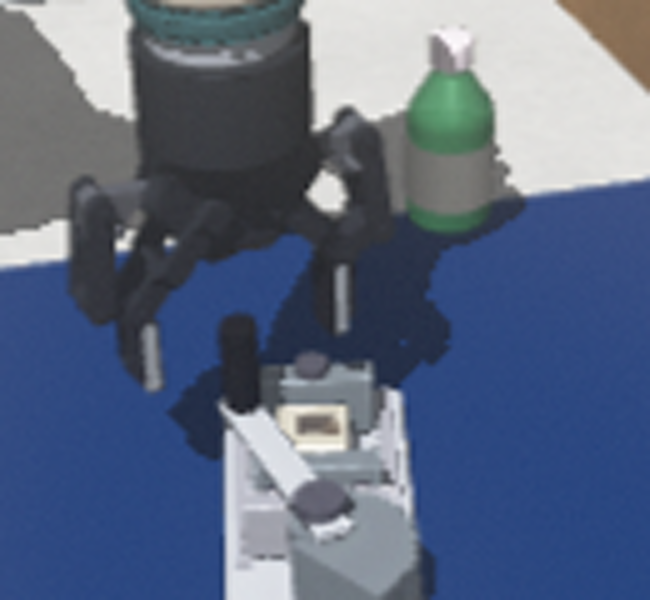

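View pics/top3.png

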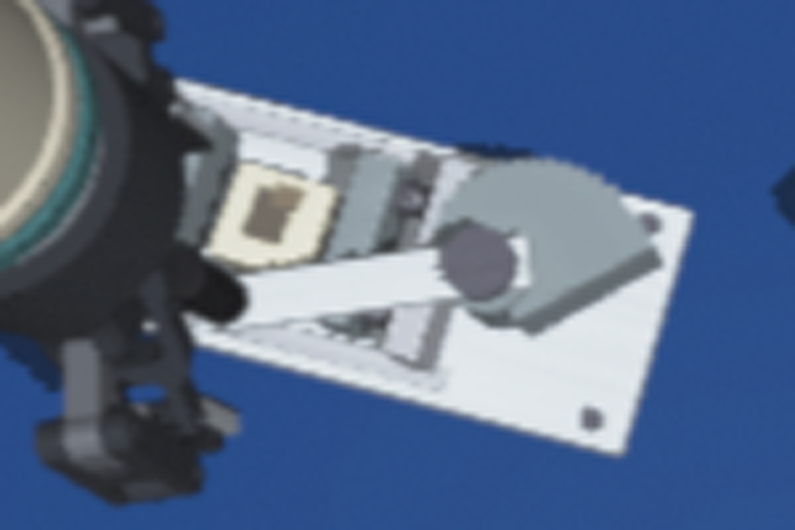

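The knob (side crop ~(240,360)) stands midway between the fingertips at (150,390) and (340,330). Closing on it.

Call:
play_rows(steps=[[1, 0, 0, 0, 0], [1, 0, 0, 0, 0], [1, 0, 0, 0, 0], [1, 0, 0, 0, 0], [1, 0, 0, 0, 0], [1, 0, 0, 0, 0], [1, 0, 0, 0, 0], [1, 0, 0, 0, 0]], newtons=20)

```text
clock: 5.9
position: [0.5669, 0.1973, 0.1422]
ee_rot: [0.557, 0.436, 0.557, -0.436]
contact_force: [-0.8, -1.0, 4.5]
width: 0.0174
```

Call:
play_rows(steps=[[1, 0, -0.198, 0.007, -0.667], [1, 0, -0.198, 0.007, -0.667], [1, 0, -0.198, 0.007, -0.667], [1, 0, -0.198, 0.007, -0.667], [1, 0, -0.198, 0.007, -0.667]])

```text
clock: 6.4
position: [0.5403, 0.1862, 0.1422]
ee_rot: [0.624, 0.333, 0.624, -0.331]
contact_force: [0.4, 2.7, 3.2]
width: 0.0172
```

Call:
play_rows(steps=[[1, 0, -0.198, 0.007, -0.667], [1, 0, -0.198, 0.007, -0.667], [1, 0, -0.198, 0.007, -0.667], [1, 0, -0.198, 0.007, -0.667], [1, 0, -0.198, 0.007, -0.667], [1, 0, -0.198, 0.007, -0.667], [1, 0, -0.198, 0.007, -0.667], [1, 0, -0.198, 0.007, -0.667], [1, 0, 0, 0, 0]])

```text
clock: 7.3
position: [0.5088, 0.1498, 0.1422]
ee_rot: [0.691, 0.148, 0.692, -0.148]
contact_force: [-3.7, 1.9, 6.8]
width: 0.0173
```

```bash
cat > meas.py <<'E'
from h import *
import sys
np.set_printoptions(precision=4,suppress=True)
n=sys.argv[1]
s=manip.get_state();p=s["position"];print("phi",np.arctan2(p[1]-.115,p[0]-.5868),"r",np.hypot(p[1]-.115,p[0]-.5868),s["contact_force"],s["clock"])
yaw=-.1777;R=np.array([[np.cos(yaw),-np.sin(yaw)],[np.sin(yaw),np.cos(yaw)]])
for c,b in (("top",(105,160,150,100,5.3)),("side",(205,105,130,120,5))):
    im,d=manip.get_image(c); crop(c,f"pics/{c}{n}.png",im,*b)
    if c=="top":
        P=cloud(c,np.ones(d.shape,bool),d);L=np.c_[(P[:,:2]-[.595,.1587])@R,P[:,2]]*1000
        for x0 in(0,6,12,18,24,30):
            S=L[(abs(L[:,0]-x0)<3)&(L[:,1]>-40)&(L[:,1]<80)&(L[:,2]<60)&(L[:,2]>10)];S=S[np.argsort(S[:,1])]
            print(x0,[(int(round(a)),int(round(b))) for _,a,b in S][::2])
E
python3 meas.py 4
```

```text
phi 2.7220256008972807 r 0.08543735647846372 [-3.7484  1.8883  6.8465] 7.3
0 [(-28, 48), (-27, 48), (-25, 49), (-24, 47), (-23, 47), (-22, 46), (-21, 47), (-19, 45), (-18, 45), (-18, 49), (-17, 47), (-15, 47), (-14, 46), (-13, 47), (-11, 46), (-10, 46), (-9, 44), (-9, 46), (-8, 46), (-6, 45), (-5, 45), (-4, 45), (-3, 45), (9, 12), (10, 12), (11, 43), (11, 35), (11, 26), (11, 20), (11, 36), (11, 39), (12, 17), (12, 36), (12, 30), (12, 28), (12, 43), (14, 44), (14, 45), (15, 45), (16, 45), (17, 48), (18, 46), (19, 46), (21, 45), (22, 45), (23, 47), (24, 45), (25, 43), (27, 41), (28, 43), (29, 43), (29, 44), (30, 44), (32, 42), (33, 41), (34, 42), (35, 43), (36, 42), (37, 44), (37, 44), (39, 43), (40, 47), (41, 43), (43, 43), (43, 45), (44, 44), (46, 42), (47, 44), (48, 40), (49, 45), (50, 43), (51, 44), (52, 43), (53, 41), (55, 41), (55, 45), (56, 43), (57, 44), (59, 43), (61, 55), (62, 43), (62, 37), (62, 40), (62, 51), (63, 47), (63, 53), (63, 46), (64, 54), (65, 55), (67, 54), (67, 54), (68, 53), (70, 54), (71, 54), (72, 55)]
6 [(-28, 47), (-27, 47), (-26, 47), (-24, 46), (-23, 47),
[... 3952 characters left out ...]
47), (-29, 48), (-28, 45), (-27, 50), (-25, 49), (-25, 49), (-23, 50), (-22, 46), (-21, 49), (-20, 48), (-19, 50), (-17, 48), (-16, 47), (-14, 48), (-13, 46), (-12, 46), (-11, 46), (-10, 44), (-9, 46), (-8, 46), (-6, 45), (-5, 46), (-4, 46), (-3, 45), (8, 14), (10, 13), (11, 44), (11, 36), (12, 30), (12, 21), (12, 47), (13, 13), (14, 16), (17, 46), (19, 43), (22, 46), (25, 44), (37, 14), (38, 14), (40, 15), (41, 14), (42, 17), (43, 12), (44, 12), (47, 12), (48, 17), (48, 14), (50, 11), (51, 13), (52, 16), (53, 12), (54, 13), (55, 17), (56, 12), (57, 14), (58, 15), (59, 17), (60, 14), (61, 14), (62, 16), (63, 38), (63, 14), (63, 47), (64, 15), (66, 47), (66, 14), (68, 14), (71, 48), (75, 48)]
```

View pics/top4.png

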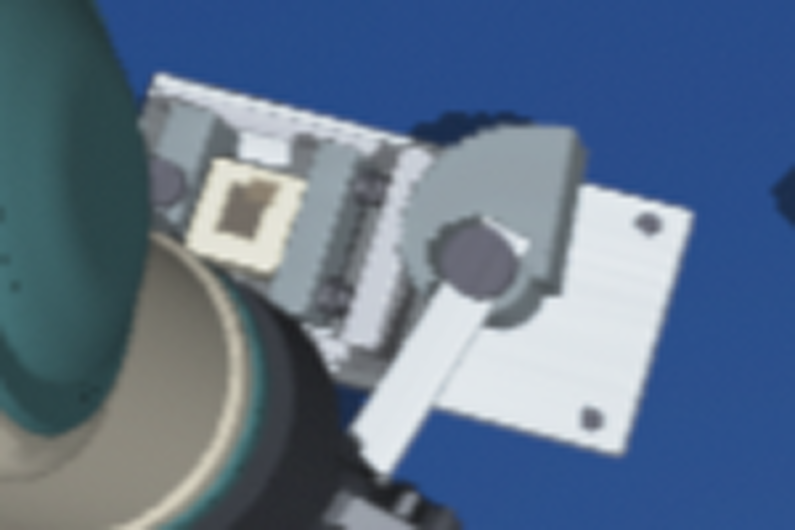

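Call:
play_rows(steps=[[1, 0, -0.198, 0.007, -0.667], [1, 0, -0.198, 0.007, -0.667], [1, 0, -0.198, 0.007, -0.667], [1, 0, -0.198, 0.007, -0.667], [1, 0, -0.198, 0.007, -0.667], [1, 0, -0.198, 0.007, -0.667], [1, 0, -0.198, 0.007, -0.667], [1, 0, -0.198, 0.007, -0.667], [1, 0, 0, 0, 0], [1, 0, 0, 0, 0]])

```text
clock: 8.4
position: [0.5019, 0.1031, 0.1421]
ee_rot: [0.705, -0.048, 0.706, 0.049]
contact_force: [-5.1, 0.5, 7.3]
width: 0.0172
```

```bash
sed -i 's/^            print(x0.*/            g=lambda a,b:S[(S[:,1]>a)\&(S[:,1]<b)\&(abs(S[:,2]-46.5)<2.5)][:,1]\n            A=g(-12,12.5);B=g(12.5,32);C=g(55,80)\n            print(x0,"bar",A.max() if len(A) else 0,"pad",B.min() if len(B) else 0,B.max() if len(B) else 0,"stop",C.min() if len(C) else 0,[int(a) for a in A],[int(a) for a in B])/' meas.py; python3 meas.py 5
```

```text
phi -3.002622864100321 r 0.08568426231357502 [-5.0945  0.5149  7.3406] 8.4
0 bar 0 pad 0 0 stop 0 [] []
6 bar 0 pad 0 0 stop 0 [] []
12 bar 0 pad 0 0 stop 0 [] []
18 bar 0 pad 0 0 stop 0 [] []
24 bar 0 pad 0 0 stop 0 [] []
30 bar 0 pad 0 0 stop 0 [] []
```

View pics/top5.png

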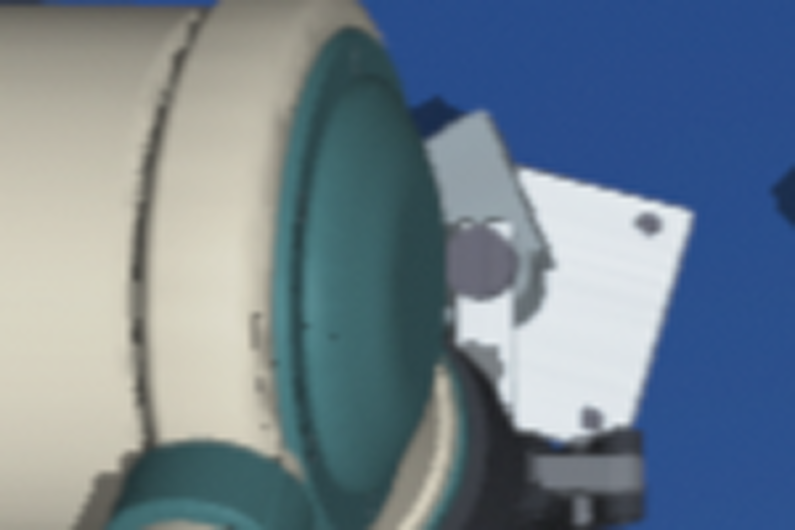

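The arm hides the clamp from above; checking the side view.

View pics/side5.png

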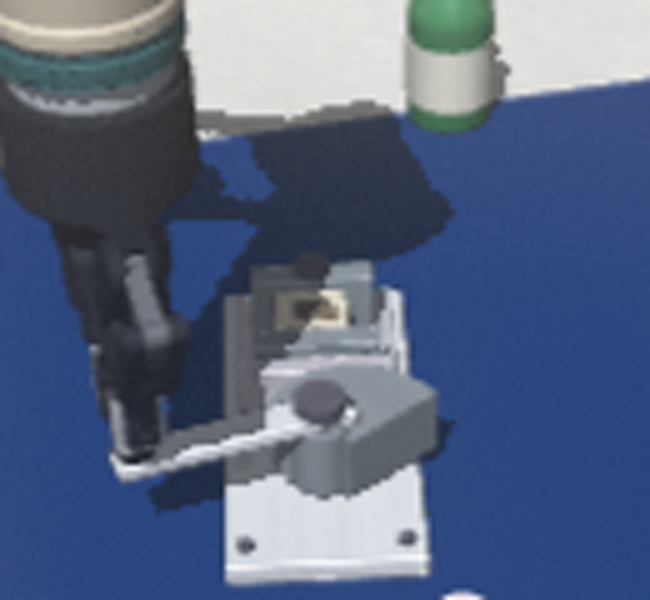

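Call:
play_rows(steps=[[1, 0, -0.1, 0.002, -0.333], [1, 0, 0, 0, 0], [1, 0, 0, 0, 0], [0, 0, 0, 0, 0], [0, 0, 0, 0, 0], [0, 0, 0, 0, 0], [0, 0, 0, 0, 0], [0, 0, 0, 0, 0], [0, 0, 0, 0, 0], [0, -0.5, 0, 0, 0], [0, -0.9, 0, 0, 0], [0, -0.9, 0, 0, 0], [0, -0.9, 0, 0, 0]])

```text
clock: 9.8
position: [0.5034, 0.1, 0.2388]
ee_rot: [0.704, -0.061, 0.705, 0.061]
contact_force: [0.4, 0.8, 0.0]
width: 0.0856
```

Call:
play_rows(steps=[[0, -0.5, 0, -0.8, 0], [0, -0.5, 0, -0.8, 0], [0, -0.3, 0, -0.8, 0], [0, 0, 0, -0.8, 0], [0, 0, 0, -0.8, 0], [0, 0, 0, -0.8, 0], [0, 0, 0, -0.8, 0], [0, 0, 0, -0.8, 0], [0, 0, 0, 0, 0]])

```text
clock: 10.7
position: [0.3112, 0.0668, 0.2766]
ee_rot: [0.704, -0.061, 0.705, 0.061]
contact_force: [0.5, -0.1, -0.0]
width: 0.0854
```

```bash
python3 meas.py 6
```

```text
phi -2.968447532148471 r 0.27981373275574434 [ 0.4625 -0.1481 -0.0054] 10.7
0 bar 6.1402917236312415 pad 14.444387764876497 27.22726562104061 stop 57.61125984824093 [-11, -11, -11, -10, -9, -9, -8, -8, -7, -7, -6, -6, -4, -4, -3, -3, -2, -1, -1, 0, 0, 0, 0, 1, 1, 2, 3, 3, 3, 4, 5, 6, 6] [14, 15, 15, 16, 16, 17, 17, 18, 18, 20, 20, 20, 21, 22, 22, 23, 23, 25, 25, 25, 26, 27, 27]
6 bar 5.920221685906497 pad 13.879204331371618 31.68660801700502 stop 56.007036096113026 [-11, -10, -10, -10, -9, -8, -7, -7, -7, -5, -5, -4, -3, -2, -2, -2, 0, 0, 0, 0, 0, 0, 0, 1, 3, 3, 3, 4, 4, 5] [13, 14, 15, 15, 16, 17, 17, 18, 19, 19, 20, 21, 21, 22, 22, 23, 24, 24, 25, 25, 25, 27, 27, 27, 29, 31]
12 bar 5.813409741053226 pad 14.41696860625145 30.398367865406108 stop 55.07478366580624 [-11, -11, -10, -9, -9, -8, -8, -7, -6, -6, -5, -4, -4, -4, -3, -3, -2, -1, -1, 0, 0, 1, 1, 2, 3, 3, 4, 5, 5, 5] [14, 14, 15, 15, 17, 17, 17, 17, 18, 18, 19, 20, 20, 20, 22, 22, 23, 23, 24, 24, 25, 25, 26, 27, 29, 30]
18 bar 6.601747987244822 pad 14.364777999765623 27.286107142110264 stop 62.00999004134329 [-11, -11, -10, -9, -9, -8, -7, -7, -6, -6, -6, -5, -5, -4, -2, -2, -1, -1, 0, 0, 0, 0, 1, 2, 3, 3, 4, 5, 5, 5, 6] [14, 14, 14, 15, 15, 16, 16, 17, 18, 19, 19, 20, 20, 21, 21, 22, 22, 23, 24, 24, 24, 26, 27, 27]
24 bar 6.541932801138024 pad 14.248583217434545 27.4256071253444 stop 61.91006150989978 [-11, -11, -11, -10, -9, -9, -8, -7, -6, -6, -5, -5, -3, -3, -3, -1, -1, -1, 0, 0, 0, 1, 2, 3, 4, 4, 5, 5, 6] [14, 14, 14, 15, 17, 17, 17, 19, 19, 19, 21, 22, 22, 23, 23, 24, 25, 25, 26, 27]
30 bar 6.516676448092364 pad 14.259753283235662 27.167350825678017 stop 62.015137674609676 [-11, -11, -10, -9, -9, -8, -7, -6, -5, -4, -4, -4, -3, -2, -2, -1, -1, 0, 0, 0, 0, 1, 1, 2, 2, 4, 4, 5, 5, 6] [14, 16, 16, 18, 20, 21, 22, 24, 26, 27]
```

View pics/top6.png

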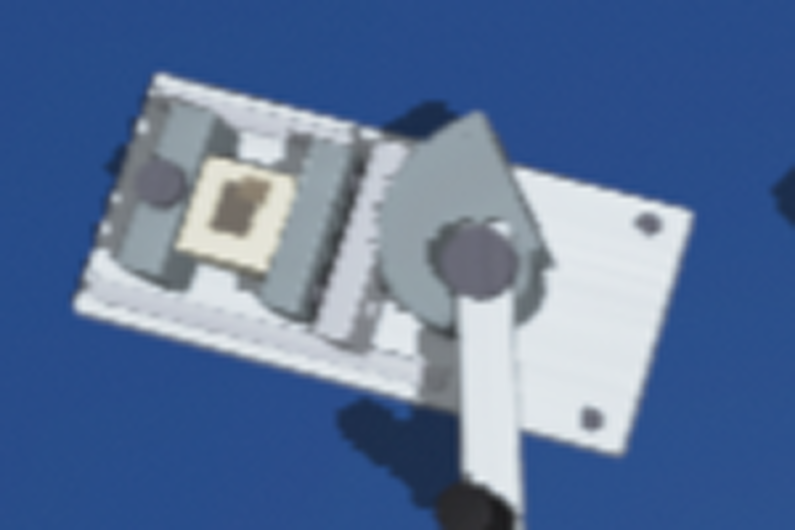

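Block is tight between pad and stop. The spring opening measures about 7–7.7 mm of 14, and the arm is clear. Handing in.

```bash
python3 -c "
from rig import manip
print(manip.sign_off(), manip.get_state()['clock'])"
```

```text
the job is handed in; nothing more can be done
the job is handed in; nothing more can be done
```

The loaded clamp now holds the resin block against the stop, with its springs squeezed about half way. The job is handed in, and no verdict was reported.

- **Which clamp:** the block was in the left-hand clamp as the top camera sees it, at about y = 0.16 m.
- **The move:** I gripped its knob at 20 N and turned the lever about 1.5 rad counter-clockwise around its pivot. Then I let go and pulled the arm well clear. The last pose reading was at 10.7 s on the clock, well under the 38 s limit.
- **Springs:** from the last top picture, about 7 to 7.7 mm of the 14 mm is still open between the pad and the steel bar. The cam pushed the bar about 24.3 mm, and about 17.5 mm of that closed the gap, leaving about 7 mm of squeeze. The two measurements agree to within about 1 mm.
- **Block:** the space from pad to stop measures about 34 mm, which matches the block, so it is held. It also looks tight in the picture.
- **Forces:** the wrist force read at the end of each move stayed below about 10 N.
- **Not checked:** I never went near the empty clamp, but I did not measure its lever again at the end.

My first estimate of the pivot was about 12 mm off, because the clamp's origin is not at the middle of its base. I corrected it from the pivot cap before moving, and the knob then followed an 85 mm arc as expected.

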